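# Test and reset the shaker's latching stop button

## Robot

A 6-joint arm with a two-finger parallel gripper is mounted at the origin on a cart in front of the work surface, level with it; the furniture and walls round the work are solid. World frame = base frame: x ahead of the robot, y to its left, z up, the work surface at z = 0. Lengths are in m, angles in degrees, forces in N, time in s.
With the tool pointing down it reaches from about 0.4 to 0.825 m from the base axis. Payload 7 kg.
Tool frame: the origin (TCP) lies between the finger pads; the fingertips stand 22 mm ahead of it and the grasp point (between the pads) lies 3 mm ahead of it; z points along the fingers, y is the line along which they close (so a half turn about z gives the same grasp; the last joint's range is limited). The gripper opens to 88 mm and grips with 3 to 60 N. Pads are 19 mm wide; open, the fingers measure 130 mm over their backs; the gripper's body (78 mm by 193 mm) begins 47 mm behind the grasp point.
Start: joints at [-54.654, 20.546, 0.682, 0, -70.136, -16.507], TCP at [0.218, -0.639, 0.249] pointing down, gripper open.
Joint ranges: [-176.03, 176.03], [-82.01, 121.73], [-58.28, 71.71], [-173.87, 95.51], [-174.79, -0.11], [-173.66, 173.66]. Speed limits (degrees/s): [136.94, 136.94, 172.46, 180, 180, 180].

## Interface

Orientations are given as [roll, pitch, yaw] about the fixed x, y, z axes, in that order (R = Rz(yaw) Ry(pitch) Rx(roll)).
In Python, from plant import ctrl gives the robot as it stands.
- The arm moves only by the tool apply_moves, never from a script. Its argument "targets" is a list of rows, each an object with "travel": the shift along the tool's x, y, z in mm, a list of three; "roll": the turn about the tool's z in degrees; "jaw": the finger opening in mm, from 0 to 87.6. In form: [{"travel": [tx, ty, tz], "roll": roll, "jaw": jaw}, ...]. A call has 1 to 10 rows; each row shifts and turns the commanded pose from where the row before left it, along the tool's axes as they then stand; what a row does not reach is not made up. A row lasts 1/10 s, in which the tool goes at most 50 mm and 8.59 degrees, less where a joint would pass 70% of its speed; a pose out of reach is approached as far as the arm can. A call with a gripper value outside its range is refused whole. The fingers move at their own pace and stop on an object; the grip force is fixed at half the most. Time passes only in rows, so rows that do not move let the fingers close. It gives the time, the measured TCP pose, the force, the opening and the grip force at its end, in the units of the state.
- ctrl.get_obs(): the state, without advancing time (a new reading comes with each control period).
- ctrl.snapshot(name): name is "scene" or "top" or "wrist"; returns the picture (400x640x3 uint8, red, green, blue); there is no depth.
- ctrl.calibration(name): a dict with "K" (3x3 intrinsics, pixels), "dist_coeffs" ([k1, k2, p1, p2, k3] as OpenCV has them; the pictures are not rectified), "extrinsics" (4x4, takes a point from camera to world coordinates); the wrist camera has in their place "hand_eye" (4x4, takes a point from camera to tool coordinates, whose origin is the TCP and whose axes are the flange's). Camera axes: x right, y down, z forward; pixel columns grow to the right and rows downward; lengths in m; the calibration is good to about 2 mm. A picture is of the moment at which its call begins: read the wrist's pose just before it. calibration takes no time and is no camera call.
- ctrl.close_job(): hands the job in; it is judged then, once.
The state is a dict: "clock": time; "joint_pos": joint angles; "qvel": joint speeds; "tau": joint torques, N m; "tool_pos": TCP position; "orientation": TCP orientation; "force": force on the tool from outside, world axes, zero at the start; "moment": the same for the moment, N m; "opening": finger opening in m; "gripper_force": force on a finger pad.
Only numpy, scipy, OpenCV 4.12 (cv2) and the standard library are available. Lean on these libraries where they do the work, as an engineer would, in place of code of your own. Each camera call takes 0.05 s, during which the arm holds its last target. There are 200 camera calls.

## Task

Test the dish shaker's mushroom stop button (the one with the grip bar across its head, not the flat start button): press it fully in, then take the fingers off it for a moment so that it is seen to stay in by itself. Then twist its head clockwise, by pushing sideways on the grip bar with the fingers, until it springs fully out again, and let the head turn back to rest. Never grip the bar between the fingers, do not press the start button, and do not shift the things standing around.

Things in the scene. Friction and masses are not known exactly. Their poses are not given: they have to be found in the camera images.
- stop_box: Stop station: white box 84 x 84 mm, fixed to the worktop, with the mushroom button in a low round collar on its top. Origin: centre of its underside, on the worktop. Box top at z = 50 mm; collar 72 mm across outside, rim at z = 60 mm. A short cable gland sticks out of its +x side. The button's axis is the box's z axis.
- bar_top (a point): Centre of the top of the grip bar that stands across the mushroom head; moves with it. z = 86 mm above the worktop when out, 77 mm when latched in. Its x axis runs along the bar. Bar 46 mm long (23 mm each way), 12 mm thick (10 mm in its top 4 mm), standing 24 mm above the head, a dome 53 mm across whose top is at z = 62 mm when out; 5 mm gap to the collar.
- stop_button (a joint): How far the button is pressed in, m: 0 = out, 0.010 = hard stop. Needs 4 to 6 N along the way, then meets a firm stop. Past 0.009 a latch snaps in; let go, it then stays in at about 0.0088 by itself. Pressed less far, it springs back to 0.
- stop_head (a joint): Twist of the head and bar, rad: 0 at rest (bar along stop_box's x axis), positive clockwise seen from above, end stop 0.9; no turn the other way. A light spring returns it to 0. While latched in, twisting past about 0.45 rad frees the latch and the button springs out. Takes about 0.03 N m (about 2 N sideways near a bar end); the finger may have to be drawn back for it to come fully out.
- bar_far_left: Quarter of the grip bar below its top 4 mm: +x end, +y side of the bar (axes of the head). Origin: on the button's axis, 56 mm above the worktop when out.
- bar_far_right: Quarter of the grip bar below its top 4 mm: +x end, -y side of the bar (axes of the head). Origin: on the button's axis, 56 mm above the worktop when out.
- bar_near_left: Quarter of the grip bar below its top 4 mm: -x end, +y side of the bar (axes of the head). Origin: on the button's axis, 56 mm above the worktop when out.
- bar_near_right: Quarter of the grip bar below its top 4 mm: -x end, -y side of the bar (axes of the head). Origin: on the button's axis, 56 mm above the worktop when out.
- start_box: Start station: the same white box without collar and bar, fixed to the worktop; it carries a flat round push button (32 mm). Not to be used. Origin: centre of its underside.
- start_button (a joint): How far the flat start button is pressed, m; 0 = out, 0.006 = fully in.
- shaker: Dish shaker 160 x 240 x 87 mm with three culture dishes on its platform, fixed to the worktop behind the stations. Origin: centre of its underside.
- specimen_cup: Bystander, loose on the worktop: clear open plastic cup, 55 mm wide, 52 mm high. Origin: centre of its underside.
- cryovial: Bystander, loose on the worktop: small standing capped vial, 13 mm wide, 44 mm high. Origin: centre of its underside.
- culture_dish: Bystander, loose on the worktop: flat round dish, 57 mm wide, 12 mm high. Origin: centre of its underside.
- tape_roll: Bystander, loose on the worktop: roll of tape lying flat, 80 mm wide, 19 mm high. Origin: centre of its underside.
- tally_counter: Bystander, loose on the worktop: round hand tally counter, 51 x 45 mm, 20 mm high. Origin: centre of its underside.

How it is judged (in metres and radians):
On the way, in this order (a step that is already met when the one before it is completed fails the run):
1. the stop button is pressed in and stays in with nothing touching its head (value of joint stop_button above 0.008 m and contact force between each of the arm, the fingers and stop_head below 0.1 N), for 0.2 s.
2. the head is twisted clockwise while still latched in (value of joint stop_head above 0.2 rad and value of joint stop_button above 0.006 m).
3. the button has sprung out (value of joint stop_button below 0.002 m), for 0.1 s.
At the end, for the whole second after the job is handed in: The stop button is fully out (within 1.5 mm), its head is turned back to rest (within 0.08 rad), the start button is out, and each bystander is within 15 mm of where it stood (value of joint stop_button below 0.0015 m and value of joint stop_head below 0.08 rad and value of joint start_button below 0.001 m and distance of each of specimen_cup, cryovial, culture_dish, tape_roll, tally_counter from where it was at the start of the episode below 0.015 m); the robot touches nothing.
It fails at once if the grip bar is pinched: both of its sides are loaded by the fingers at the same end (over 1.5 N each) ((contact force between the fingers and bar_far_left above 1.5 N and contact force between the fingers and bar_far_right above 1.5 N) or (contact force between the fingers and bar_near_left above 1.5 N and contact force between the fingers and bar_near_right above 1.5 N)).
It fails at once if the start button is pressed (over 2 mm) (value of joint start_button above 0.002 m).
It fails at once if a bystander is moved over 15 mm (distance of any of specimen_cup, cryovial, culture_dish, tape_roll, tally_counter from where it was at the start of the episode above 0.015 m).
It also fails if it takes over 38 s, if anything falls off the work surface, if the arm or the gripper's body presses on something with over 40 N, if the wrist force passes 120 N, or if a joint passes its speed limit or range.

## Working session

There is one attempt and no reset: what is moved stays moved. The work goes in short steps, Python scripts to look and compute and a tool call to move; the robot and the scene stay as the last step left them, time stands still between calls to the robot, and variables do not carry over. Pictures are saved under pics/ and viewed, at most 10 in all, crops included, and the job is handed in when it is done.

Besides the shell and the picture viewer there is one more tool, called after "Emit:" as a command line: name --argument value ..., lists and objects as JSON in quotes. apply_moves: Moves the arm, as the interface text tells. Its arguments: {"type":"object","properties":{"targets":{"type":"array","items":{"type":"object","properties":{"travel":{"type":"array","items":{"type":"number"}},"roll":{"type":"number"},"jaw":{"type":"number"}}}}},"required":["targets"]}

```bash
mkdir -p pics; python3 - <<'E'
from plant import ctrl
import cv2,numpy as np
o=ctrl.get_obs();print({k:o[k] for k in('clock','tool_pos','orientation','force','opening')})
for n in('top','scene'):
    im=ctrl.snapshot(n);cv2.imwrite(f'pics/{n}.png',im[:,:,::-1])
    c=ctrl.calibration(n);print(n,np.round(c['K'],1).tolist(),c['dist_coeffs'],np.round(c['extrinsics'],3).tolist())
print(ctrl.calibration('wrist'))
E
```

```text
{'clock': 0.0, 'tool_pos': array([ 0.21780411, -0.6384315 ,  0.24763158]), 'orientation': array([ 1.79905558e+02, -7.82815101e-03, -1.61168469e+02]), 'force': array([ 0.39564494,  0.6622881 , -0.86037346]), 'opening': 0.08793287830074054}
top [[445.6, 0.0, 318.8], [0.0, 445.6, 203.9], [0.0, 0.0, 1.0]] [-0.07706588  0.          0.          0.          0.        ] [[-0.019, -0.995, 0.097, 0.448], [-1.0, 0.017, -0.021, 0.089], [0.019, -0.097, -0.995, 1.319], [0.0, 0.0, 0.0, 1.0]]
scene [[481.1, 0.0, 317.9], [0.0, 481.1, 200.5], [0.0, 0.0, 1.0]] [-0.11362178  0.          0.          0.          0.        ] [[-0.795, -0.435, 0.423, -0.024], [-0.606, 0.592, -0.531, 0.815], [-0.02, -0.679, -0.734, 1.079], [0.0, 0.0, 0.0, 1.0]]
{'K': array([[348.18696704,   0.        , 315.97207395],
       [  0.        , 348.18696704, 199.47307248],
       [  0.        ,   0.        ,   1.        ]]), 'dist_coeffs': array([0.01754122, 0.        , 0.        , 0.        , 0.        ]), 'hand_eye': array([[ 7.02402964e-04, -9.53639387e-01, -3.00950871e-01,
         8.16581344e-02],
       [ 9.99999656e-01,  8.02346100e-04, -2.08492902e-04,
        -9.26681812e-04],
       [ 4.40293801e-04, -3.00950621e-01,  9.53639623e-01,
        -1.35703344e-01],
       [ 0.00000000e+00,  0.00000000e+00,  0.00000000e+00,
         1.00000000e+00]])}
```

View pics/top.png

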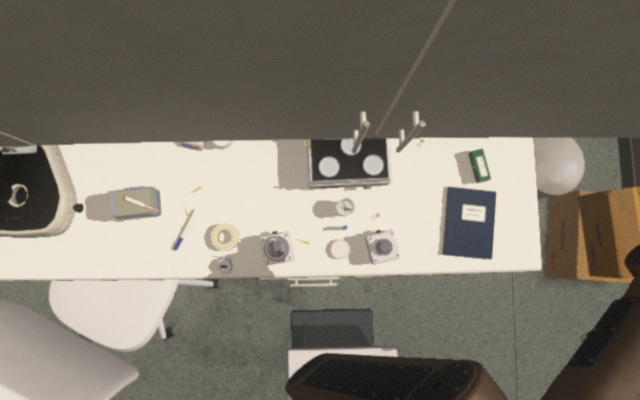

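View pics/scene.png

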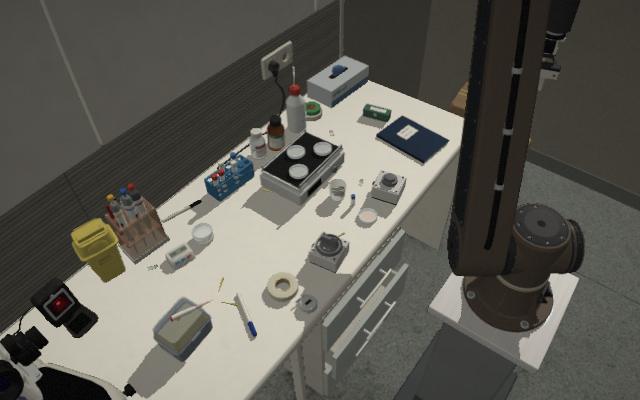

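The stop station is at about (278,248) in the top view and (328,250) in the scene view. The start station is at about (382,247) in the top view. The tape and counter are to the stop station's left, and the dish, vial and cup to its right.

```bash
cat > h.py <<'E'
import cv2,numpy as np
from plant import ctrl
from scipy.spatial.transform import Rotation as R
def cam(n,o=None):
    c=ctrl.calibration(n)
    if n!='wrist': E=c['extrinsics']
    else:
        T=np.eye(4);T[:3,:3]=R.from_euler('xyz',o['orientation'],degrees=True).as_matrix();T[:3,3]=o['tool_pos'];E=T@c['hand_eye']
    return c['K'],c['dist_coeffs'],E
def onplane(C,uv,z):
    K,d,E=C;p=cv2.undistortPoints(np.float64([[uv]]),K,d)[0,0]
    r=E[:3,:3]@[p[0],p[1],1];t=E[:3,3];return (t+r*(z-t[2])/r[2])
def proj(C,P):
    K,d,E=C;W=np.linalg.inv(E);return cv2.projectPoints(np.float64(P).reshape(-1,3),cv2.Rodrigues(W[:3,:3])[0],W[:3,3],K,d)[0][:,0]
E
python3 - <<'E'
from h import *
t=cv2.imread('pics/top.png');s=cv2.imread('pics/scene.png')
a=cv2.resize(t[223:273,253:303],None,fx=8,fy=8,interpolation=cv2.INTER_CUBIC)
b=cv2.resize(s[225:275,303:353],None,fx=8,fy=8,interpolation=cv2.INTER_CUBIC)
cv2.imwrite('pics/z.png',np.hstack([a,b]))
C=cam('top');S=cam('scene')
for n,uv,z in(('stop',(278,248),.06),('start',(382,247),.05),('dish',(340,249),.01),('tape',(224,237),.02),('tally',(224,266),.02),('cup',(345,207),.05)):print(n,onplane(C,uv,z).round(3))
print(onplane(S,(328,248),.06))
E
```

```text
stop [0.449 0.179 0.06 ]
start [ 0.446 -0.116  0.05 ]
dish [0.442 0.002 0.01 ]
tape [0.483 0.339 0.02 ]
tally [0.399 0.339 0.02 ]
cup [ 0.562 -0.013  0.05 ]
[0.43752734 0.19836375 0.06      ]
```

View pics/z.png

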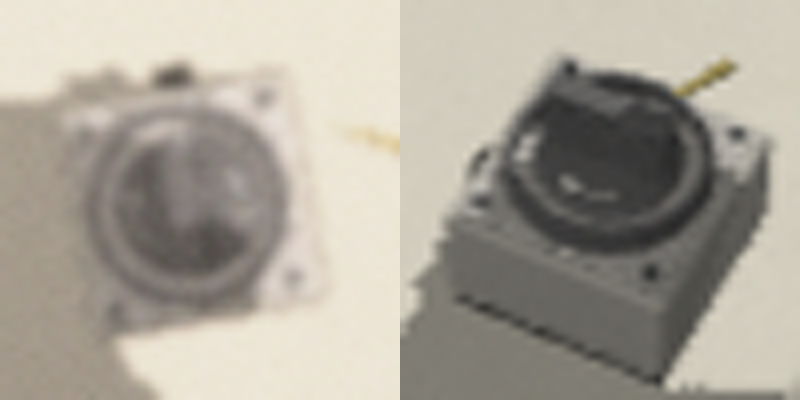

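The zoomed crops show the cable gland on the far (+x) side of the stop box, at about (172,75) in the left panel. The box is turned about +9°. I'll move over it and refine with the wrist camera.

Emit:
apply_moves --targets '[{"travel":[-37,32,0],"roll":0,"jaw":0},{"travel":[-37,32,0],"roll":0,"jaw":0},{"travel":[-37,32,0],"roll":0,"jaw":0},{"travel":[-37,32,0],"roll":0,"jaw":0},{"travel":[-37,32,0],"roll":0,"jaw":0},{"travel":[-37,32,0],"roll":0,"jaw":0},{"travel":[-37,32,0],"roll":0,"jaw":0},{"travel":[-37,32,0],"roll":0,"jaw":0}]'

```text
clock: 0.9
tool_pos: [0.4159, -0.2991, 0.2485]
orientation: [180.0, 0.0, -161.2]
force: [1.4, -0.9, 0.6]
opening: 0.0288
gripper_force: 0.0
```

Emit:
apply_moves --targets '[{"travel":[-18,43,0],"roll":0,"jaw":0},{"travel":[-18,43,0],"roll":0,"jaw":0},{"travel":[-18,43,0],"roll":0,"jaw":0},{"travel":[-18,43,0],"roll":0,"jaw":0},{"travel":[-18,43,0],"roll":0,"jaw":0},{"travel":[-18,43,0],"roll":0,"jaw":0},{"travel":[-18,43,0],"roll":0,"jaw":0},{"travel":[-18,43,0],"roll":0,"jaw":0},{"travel":[-18,43,0],"roll":0,"jaw":0},{"travel":[-18,43,0],"roll":0,"jaw":0}]'

```text
clock: 1.9
tool_pos: [0.4464, 0.166, 0.2486]
orientation: [180.0, 0.0, -161.1]
force: [0.3, 0.1, 0.1]
opening: 0.0005
gripper_force: 0.0
```

Emit:
apply_moves --targets '[{"travel":[0,0,0],"roll":5,"jaw":0},{"travel":[0,0,0],"roll":5,"jaw":0},{"travel":[0,0,0],"roll":0,"jaw":0},{"travel":[0,0,0],"roll":0,"jaw":0},{"travel":[0,0,0],"roll":0,"jaw":0}]'

```text
clock: 2.4
tool_pos: [0.4469, 0.1638, 0.2485]
orientation: [180.0, -0.0, -171.1]
force: [0.5, 0.1, -0.8]
opening: 0.0005
gripper_force: 0.0
```

```bash
python3 - <<'E'
from h import *
o=ctrl.get_obs();print({k:o[k] for k in('clock','tool_pos','orientation','force','opening')})
im=ctrl.snapshot('wrist');cv2.imwrite('pics/w1.png',im[:,:,::-1])
E
```

```text
{'clock': 2.4, 'tool_pos': array([0.44689161, 0.16377739, 0.24854931]), 'orientation': array([ 1.79999366e+02, -2.40803114e-03, -1.71080262e+02]), 'force': array([ 0.47445807,  0.13125019, -0.83077916]), 'opening': 0.0004962779214419696}
```

View pics/w1.png

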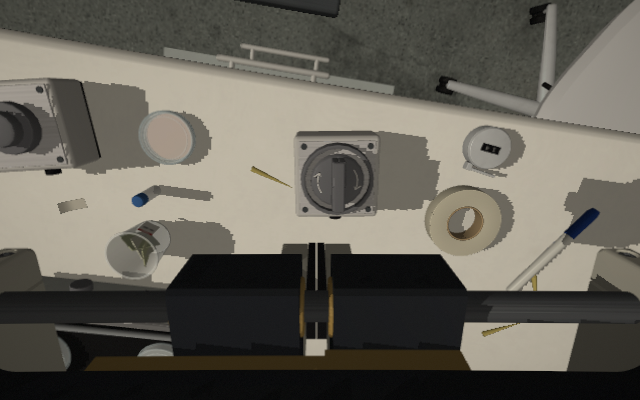

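The wrist view shows the stop box at (296–379, 132–216), with the collar centred near (337,179). The bar runs almost vertically in the image, near column 338.

```bash
python3 - <<'E'
from h import *
o=ctrl.get_obs();C=cam('wrist',o)
im=cv2.imread('pics/w1.png');g=cv2.cvtColor(im,cv2.COLOR_BGR2GRAY)
cv2.imwrite('pics/w1z.png',cv2.resize(im[124:224,287:387],None,fx=6,fy=6,interpolation=cv2.INTER_CUBIC))
m=((g<150)*255).astype('uint8');roi=np.zeros_like(m);roi[138:212,300:376]=m[138:212,300:376]
n,l,st,ce=cv2.connectedComponentsWithStats(roi);i=1+st[1:,4].argmax();print(st[i],ce[i])
P=[onplane(C,uv,.05) for uv in((296,132),(379,131),(379,214),(298,216))];P=np.array(P);print(P.round(4),P.mean(0))
print('collar',onplane(C,(st[i][0]+st[i][2]/2,st[i][1]+st[i][3]/2),.06))
c=np.array([P.mean(0)[0],P.mean(0)[1],.06]);print('proj c',proj(C,c))
E
```

```text
[ 300  138   76   74 5577] [337.71794872 174.55926125]
[[0.4075 0.1374 0.05  ]
 [0.3944 0.2149 0.05  ]
 [0.4762 0.2324 0.05  ]
 [0.4912 0.1511 0.05  ]] [0.44232303 0.18396975 0.05      ]
collar [0.44022632 0.18302311 0.06      ]
proj c [[338.59263736 177.25908079]]
```

View pics/w1z.png

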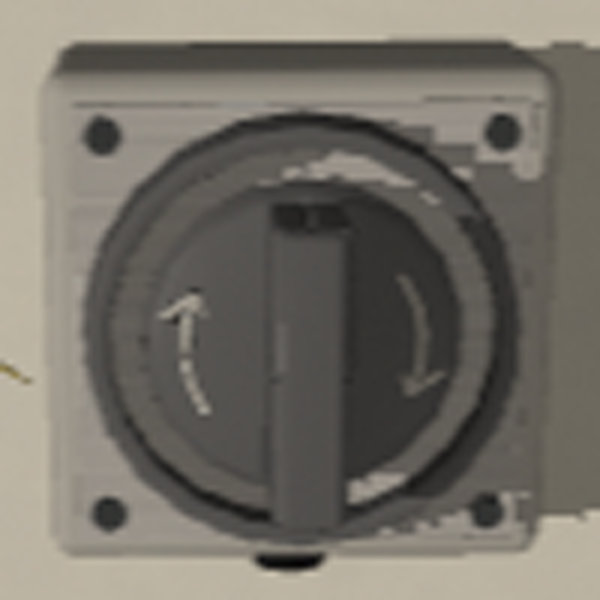

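The zoom shows the screws at (102,135), (503,131), (487,513) and (109,513), and the collar centre near (301,326). The bar top spans columns 273–345 and rows 232–530. A clockwise push means the far (+x, bottom) end goes left and the near end goes right.

```bash
python3 - <<'E'
from h import *
o=ctrl.get_obs();C=cam('wrist',o)
f=lambda u,v,z:onplane(C,((u+.5)/6-.5+287,(v+.5)/6-.5+124),z)
P=np.array([f(102,135,.05),f(503,131,.05),f(487,513,.05),f(109,513,.05)]);print(P.round(4),P.mean(0))
for a,b in((0,3),(1,2)):d=P[b]-P[a];print(np.degrees(np.arctan2(d[1],d[0])))
print('collar',f(301,326,.06))
a=f(309,232,.086);b=f(309,530,.086);print('bar',a,b,(a+b)/2,np.degrees(np.arctan2(*(b-a)[1::-1])),np.linalg.norm(b-a))
E
```

```text
[[0.4196 0.1464 0.05  ]
 [0.409  0.2097 0.05  ]
 [0.4728 0.22   0.05  ]
 [0.4827 0.1569 0.05  ]] [0.446027   0.18324947 0.05      ]
9.3709269739877
9.243517192446593
collar [0.44323436 0.18233951 0.06      ]
bar [0.42311761 0.1784893  0.086     ] [0.46819642 0.18646012 0.086     ] [0.44565702 0.18247471 0.086     ] 10.027369051398184 0.045778082532923495
```

Emit:
apply_moves --targets '[{"travel":[-1.5,19,0],"roll":-0.4,"jaw":0},{"travel":[0,0,40],"roll":0,"jaw":0},{"travel":[0,0,40],"roll":0,"jaw":0},{"travel":[0,0,30],"roll":0,"jaw":0},{"travel":[0,0,20],"roll":0,"jaw":0},{"travel":[0,0,0],"roll":0,"jaw":0},{"travel":[0,0,0],"roll":0,"jaw":0}]'

```text
clock: 3.15
tool_pos: [0.4458, 0.1831, 0.119]
orientation: [-180.0, -0.0, -170.7]
force: [0.9, 0.2, 0.4]
opening: 0.0007
gripper_force: 0.0
```

Emit:
apply_moves --targets '[{"travel":[0,0,4],"roll":0,"jaw":0},{"travel":[0,0,4],"roll":0,"jaw":0},{"travel":[0,0,4],"roll":0,"jaw":0},{"travel":[0,0,0],"roll":0,"jaw":0},{"travel":[0,0,0],"roll":0,"jaw":0}]'

```text
clock: 3.65
tool_pos: [0.4459, 0.1835, 0.1071]
orientation: [180.0, 0.1, -170.7]
force: [0.0, 0.2, 4.2]
opening: 0.0003
gripper_force: 1.7
```

Contact with about 4 N at z = 0.107, as expected. Now I press on.

Emit:
apply_moves --targets '[{"travel":[0,0,2],"roll":0,"jaw":0},{"travel":[0,0,2],"roll":0,"jaw":0},{"travel":[0,0,2],"roll":0,"jaw":0},{"travel":[0,0,2],"roll":0,"jaw":0},{"travel":[0,0,0],"roll":0,"jaw":0},{"travel":[0,0,0],"roll":0,"jaw":0}]'

```text
clock: 4.25
tool_pos: [0.4458, 0.1834, 0.0987]
orientation: [180.0, 0.0, -170.8]
force: [1.1, 1.7, 5.3]
opening: 0.0006
gripper_force: 2.5
```

Emit:
apply_moves --targets '[{"travel":[0,0,1],"roll":0,"jaw":0},{"travel":[0,0,1],"roll":0,"jaw":0},{"travel":[0,0,0],"roll":0,"jaw":0}]'

```text
clock: 4.55
tool_pos: [0.4461, 0.1835, 0.098]
orientation: [180.0, 0.1, -170.7]
force: [-4.7, -0.7, 20.0]
opening: 0.0004
gripper_force: 9.7
```

Hard stop reached at 20 N. Now I lift off and wait.

Emit:
apply_moves --targets '[{"travel":[0,0,-8],"roll":0,"jaw":0},{"travel":[0,0,-17],"roll":0,"jaw":0},{"travel":[0,0,0],"roll":0,"jaw":0},{"travel":[0,0,0],"roll":0,"jaw":0},{"travel":[0,0,0],"roll":0,"jaw":0},{"travel":[0,0,0],"roll":0,"jaw":0},{"travel":[-17,34,0],"roll":0,"jaw":0},{"travel":[0,0,0],"roll":0,"jaw":0},{"travel":[0,0,0],"roll":0,"jaw":0}]'

```text
clock: 5.45
tool_pos: [0.4566, 0.2197, 0.1208]
orientation: [-180.0, -0.1, -170.7]
force: [-0.0, -0.7, -0.9]
opening: 0.0
gripper_force: 0.0
```

```bash
python3 - <<'E'
from h import *
o=ctrl.get_obs();print({k:o[k] for k in('clock','tool_pos','orientation','force','opening')})
w=ctrl.snapshot('wrist')[:,:,::-1];s=ctrl.snapshot('scene')[:,:,::-1]
C=cam('wrist',o);uv=proj(C,[.4455,.183,.077])[0];print(uv)
s=cv2.resize(s[210:290,288:368],(400,400),interpolation=cv2.INTER_CUBIC)
cv2.imwrite('pics/w2.png',np.hstack([w[:,120:520],s]))
E
```

```text
{'clock': 5.45, 'tool_pos': array([0.45661318, 0.21974386, 0.12083481]), 'orientation': array([-1.79958207e+02, -6.63159520e-02, -1.70720896e+02]), 'force': array([-0.0066765 , -0.67853917, -0.88158603]), 'opening': 4.148520429808568e-05}
[254.74031692 213.31946893]
```

View pics/w2.png

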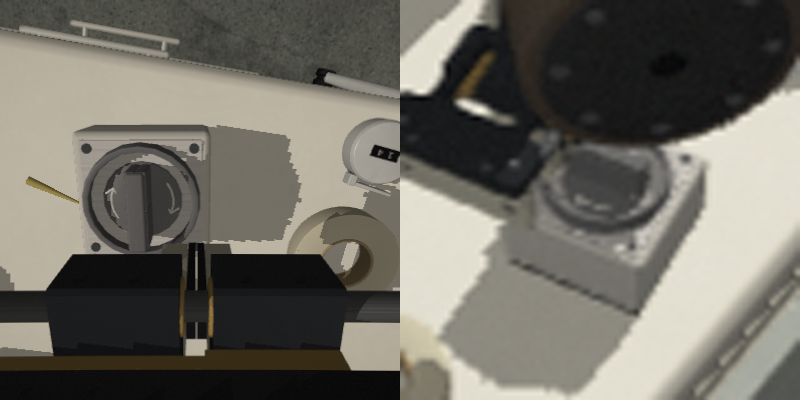

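The button stays latched. The fingertips are narrow, about 10 mm across at (187–207, 243), and clear of the bar on its +y side. I'll lower next to the far bar end and push toward −y.

Emit:
apply_moves --targets '[{"travel":[-6,0,0],"roll":0,"jaw":0},{"travel":[0,0,20],"roll":0,"jaw":0},{"travel":[0,0,12],"roll":0,"jaw":0},{"travel":[0,0,0],"roll":0,"jaw":0},{"travel":[0,-8,0],"roll":0,"jaw":0},{"travel":[0,-8,0],"roll":0,"jaw":0},{"travel":[0,0,0],"roll":0,"jaw":0},{"travel":[0,0,0],"roll":0,"jaw":0}]'

```text
clock: 6.35
tool_pos: [0.4659, 0.2048, 0.0903]
orientation: [179.9, 0.1, -170.8]
force: [0.7, 2.9, 1.7]
opening: 0.0005
gripper_force: 1.0
```

Emit:
apply_moves --targets '[{"travel":[0,-2,0],"roll":0,"jaw":0},{"travel":[0,-2,0],"roll":0,"jaw":0},{"travel":[0,-2,0],"roll":0,"jaw":0},{"travel":[0,-2,0],"roll":0,"jaw":0},{"travel":[0,-2,0],"roll":0,"jaw":0},{"travel":[0,0,0],"roll":0,"jaw":0}]'

```text
clock: 6.95
tool_pos: [0.4677, 0.1959, 0.0898]
orientation: [179.9, 0.1, -170.8]
force: [1.9, 7.1, -0.6]
opening: 0.0002
gripper_force: 3.1
```

Emit:
apply_moves --targets '[{"travel":[0,-1.5,0],"roll":0,"jaw":0},{"travel":[0,-1.5,0],"roll":0,"jaw":0},{"travel":[0,0,0],"roll":0,"jaw":0},{"travel":[0,0,0],"roll":0,"jaw":0}]'

```text
clock: 7.35
tool_pos: [0.4689, 0.1942, 0.0901]
orientation: [179.8, 0.2, -170.7]
force: [1.2, 10.4, -1.3]
opening: 0.0005
gripper_force: 4.6
```

```bash
python3 - <<'E'
from h import *
o=ctrl.get_obs();print({k:o[k] for k in('clock','tool_pos','force')})
w=ctrl.snapshot('wrist')[:,:,::-1]
cv2.imwrite('pics/w3.png',cv2.resize(w[100:300,180:440],None,fx=2.5,fy=2.5))
E
```

```text
{'clock': 7.35, 'tool_pos': array([0.4688949 , 0.19416485, 0.09008002]), 'force': array([ 1.23172582, 10.4359228 , -1.34538284])}
```

View pics/w3.png

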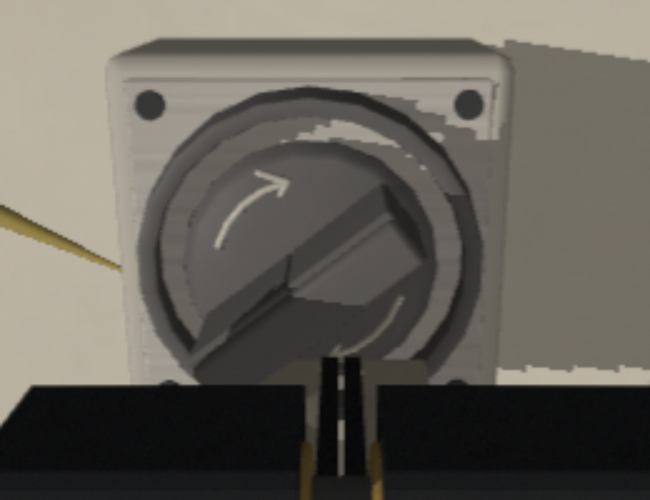

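The bar is now turned about 50° clockwise, at its end stop, and the button looks raised. I'll draw back so it can spring out and return.

Emit:
apply_moves --targets '[{"travel":[0,5,0],"roll":0,"jaw":0},{"travel":[0,7,0],"roll":0,"jaw":0},{"travel":[0,10,0],"roll":0,"jaw":0},{"travel":[0,10,0],"roll":0,"jaw":0},{"travel":[0,0,-40],"roll":0,"jaw":0},{"travel":[0,0,-40],"roll":0,"jaw":0},{"travel":[0,0,-40],"roll":0,"jaw":0},{"travel":[0,-15,-40],"roll":0,"jaw":0},{"travel":[0,0,0],"roll":0,"jaw":0},{"travel":[0,0,0],"roll":0,"jaw":0}]'

```text
clock: 8.4
tool_pos: [0.4643, 0.2087, 0.2501]
orientation: [179.9, 0.0, -170.8]
force: [-0.2, -0.9, -1.1]
opening: 0.0007
gripper_force: 0.0
```

```bash
python3 - <<'E'
from h import *
o=ctrl.get_obs();print({k:o[k] for k in('clock','tool_pos','force')})
w=ctrl.snapshot('wrist')[:,:,::-1];C=cam('wrist',o)
u,v=proj(C,[.4455,.183,.08])[0].astype(int);x0,y0=u-45,v-45;print(x0,y0)
a=np.radians(9.3);e=np.array([np.cos(a),np.sin(a)])*.023
for z in(.086,.077):print(z,[((proj(C,[.4455+s*e[0],.183+s*e[1],z])[0]-(x0,y0))*6).round() for s in(-1,1)])
cv2.imwrite('pics/w4.png',cv2.resize(w[y0:y0+90,x0:x0+90],None,fx=6,fy=6,interpolation=cv2.INTER_CUBIC))
E
```

```text
{'clock': 8.4, 'tool_pos': array([0.46428333, 0.20873633, 0.25006507]), 'force': array([-0.18593909, -0.92734864, -1.0754788 ])}
246 113
0.086 [array([267., 123.]), array([275., 436.])]
0.077 [array([272., 116.]), array([278., 421.])]
```

View pics/w4.png

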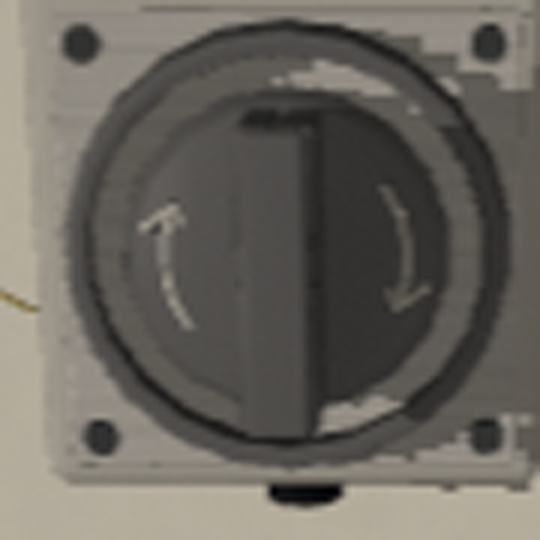

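The bar is back in line with the box. Its top spans rows 128–437, which fits the "out" prediction (123–436) and not the latched one (116–421). I'm handing the job in.

```bash
python3 -c "
from plant import ctrl
print(ctrl.close_job())"
```

```text
the job is handed in; nothing more can be done
None
```

I pressed the stop button to its hard stop, it stayed in with the fingers lifted off, and a clockwise twist released it. The last wrist picture shows it out with the head at rest; the job is handed in (8.45 s of 38 s used), but no verdict was shown.

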